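# Clear the T-slot rail and sort hollow from solid clamp dogs

### The arm

A 6-joint arm with a two-finger parallel gripper is mounted at the origin on a cart in front of the work surface, level with it; the furniture and walls round the work are solid. World frame = base frame: x ahead of the robot, y to its left, z up, the work surface at z = 0. Lengths are in m, angles in rad, forces in N, time in s.
With the tool pointing down it reaches from about 0.325 to 0.875 m from the base axis. Payload 4.4 kg.
Tool frame: the origin (TCP) lies midway between the tips of the shut fingers; the grasp point (between the pads) lies 19 mm behind it; z points along the fingers, y is the line along which they close (so a half turn about z gives the same grasp; the last joint's range is limited). The gripper opens to 85 mm and grips with 20 to 120 N. Pads are 22 mm wide; open, the fingers measure 114 mm over their backs; the gripper's body (76 mm by 85 mm) begins 54 mm behind the grasp point. The pads swing forward as they close: fully open they stand 13 mm farther back than shut.
Start: joints at [1.048, 0.207, 1.542, -0, 1.393, -0.15], TCP at [0.209, 0.536, 0.231] pointing down, gripper open.
Joint ranges: [-2.73, 2.73], [-0.86, 2.22], [0.23, 2.46], [-1.11, 4.25], [0.08, 2.63], [-2.82, 2.82]. Speed limits (rad/s): [2.79, 2.79, 3.14, 3.14, 3.14, 3.14].

### API

Orientations are given as a 3x3 rotation matrix whose columns are the frame's x, y, z axes.
In Python, from rig import status, vision, job gives the robot as it stands.
- The arm moves only by the tool jog_arm, never from a script. Its argument "targets" is text: rows parted by semicolons, each of 7 numbers parted by spaces: the opening, from 0 (shut) to 1 (fully open), then the shift along the tool's x, y, z normalised to -1 to 1, where 1 is 20 mm, then the turn, a rotation vector about the tool's x, y, z normalised to -1 to 1, where 1 is 8 degrees. In form: claw dx dy dz wx wy wz; .... A call has 1 to 12 rows; each row shifts and turns the commanded pose from where the row before left it, along the tool's axes as they then stand; what a row does not reach is not made up. A row lasts 1/8 s, in which the tool goes at most 62.5 mm and 10.7 degrees, less where a joint would pass 70% of its speed; a pose out of reach is approached as far as the arm can. A call with a number of a shift or a turn outside -1 to 1 is refused whole. A call with a gripper value outside its range is refused whole. The fingers move at their own pace and stop on an object; the grip force is fixed at half the most. Time passes only in rows, so rows that do not move let the fingers close. It gives the time, the measured TCP pose, the force, the opening and the grip force at its end, in the units of the state.
- status.observe(): the state, without advancing time (a new reading comes with each control period).
- vision.camera(name): name is "scene" or "side" or "wrist"; returns a dict with "color" (420x560x3 uint8, red, green, blue), "z_map" (420x560 float32, m along the optical axis (not along the pixel's ray), 0 where there is no reading), "fx", "fy", "cx", "cy" (pixels), "pose" (4x4, takes a point from camera to world coordinates). Camera axes: x right, y up, looking along -z (the intrinsics and any distortion apply to the point x, -y, -z); pixel columns grow to the right and rows downward; lengths in m; the calibration is good to about 2 mm. The wrist camera is an equidistant fisheye: a pixel r from the principal point sees the ray r / f radians off the axis. A picture is of the moment at which its call begins.
- job.hand_in(): hands the job in; it is judged then, once.
The state is a dict: "t": time; "qpos": joint angles; "qvel": joint speeds; "effort": joint torques, N m; "tcp_pos": TCP position; "orientation": TCP orientation; "wrist_force": force on the tool from outside, world axes, zero at the start; "moment": the same for the moment, N m; "gripper_width": opening from 0.0 (shut) to 1.0 (fully open); "gripper_force": force on a finger pad.
Only numpy, scipy, OpenCV 4.12 (cv2) and the standard library are available. Lean on these libraries where they do the work, as an engineer would, in place of code of your own. Each camera call takes 0.05 s, during which the arm holds its last target. There are 200 camera calls.

### The job

Clear the rail: slide each clamp dog along the T-slot to the open end, lift it out and judge by its weight whether it is hollow or solid; put the hollow ones in the square tray and the solid ones in the oblong tray, each resting down inside the tray. When all are sorted, push the sprung plunger beside the rail fully down and let it come back up. Leave the tape roll, the weight, the timer and the beaker where they are.

Things in the scene. Friction and masses are not known exactly. Their poses are not given: they have to be found in the camera images.
- dog_1_centre (a point): centre (half-way up) of a steel clamp dog, 60 long (own x) x 40 wide x 60 mm high (own z up): foot 40 wide, 8 high; neck 16 wide to 20 mm; then block head 60 x 30 (own y) x 40 mm high, gripped across its 30 mm. Dogs look alike, but each is hollow (about 0.17 kg) or solid (about 0.6 kg), whatever its number; three or four are present. Starts upright in the rail's slot, length along it.
- dog_2_centre (a point): centre (half-way up) of a steel clamp dog, 60 long (own x) x 40 wide x 60 mm high (own z up): foot 40 wide, 8 high; neck 16 wide to 20 mm; then block head 60 x 30 (own y) x 40 mm high, gripped across its 30 mm. Dogs look alike, but each is hollow (about 0.17 kg) or solid (about 0.6 kg), whatever its number; three or four are present. Starts upright in the rail's slot, length along it.
- dog_3_centre (a point): centre (half-way up) of a steel clamp dog, 60 long (own x) x 40 wide x 60 mm high (own z up): foot 40 wide, 8 high; neck 16 wide to 20 mm; then block head 60 x 30 (own y) x 40 mm high, gripped across its 30 mm. Dogs look alike, but each is hollow (about 0.17 kg) or solid (about 0.6 kg), whatever its number; three or four are present. Starts upright in the rail's slot, length along it.
- dog_4_centre (a point): centre (half-way up) of a steel clamp dog, 60 long (own x) x 40 wide x 60 mm high (own z up): foot 40 wide, 8 high; neck 16 wide to 20 mm; then block head 60 x 30 (own y) x 40 mm high, gripped across its 30 mm. Dogs look alike, but each is hollow (about 0.17 kg) or solid (about 0.6 kg), whatever its number; three or four are present. Starts upright in the rail's slot, length along it.
- rail: fixed aluminium T-slot rail, 350 x 66 mm, origin under its centre on the table, own x along the slot. The +x end, away from the robot, is stopped; the -x end is open. Slot floor 8 mm high; lips, top at 26 mm, over own x = -100 to +175 mm, 22 mm apart, above a channel 45 mm wide, 10 mm high. Dogs stand in a row on own y = 0, x = -66 to +135 mm, feet with 2.5 mm play each side
- landing (a point): the flat landing at the rail's open end, 75 mm long, without walls or lips: point on its floor, 8 mm above the table, at own x = -137 mm of the rail. A dog centred over this point is clear of the lips and lifts straight up
- tray_square: loose grey square tray for hollow dogs, 140 x 140 mm, walls 22 mm high and 4 mm thick, floor about 4 mm; origin under its centre on the table, own z up
- tray_oblong: loose grey oblong tray for solid dogs, 180 (own x) x 90 mm (own y), walls 22 mm high and 4 mm thick, floor about 4 mm; origin under its centre on the table, own z up
- plunger (a joint): the sprung plunger at the right side of the rail: 0 up, 0.012 m fully down; the spring gives 3 N at the top and 9 N at the bottom and drives it back up
- plunger_top (a point): centre of the top face of the plunger's grey cap, 26 mm across; 50 mm above the table when up, moves straight down 12 mm; its black housing, 40 x 40 mm, is 30 mm high
- tape: bystander: tape roll lying flat, 62 mm across, 18 mm high, origin under its centre
- weight: bystander: steel weight, 30 mm across, 47 mm high, origin under its centre
- timer: bystander: white timer, 33 x 68 x 56 mm high, origin under its centre
- beaker: bystander: glass beaker, 58 mm across, 70 mm high, origin under its centre

How it is judged:
On the way, in this order (a step that is already met when the one before it is completed fails the run):
1. every dog rests, let go, in the tray of its kind (x of dog_1_centre in the frame of tray_square between -0.055 and 0.055 m and y of dog_1_centre in the frame of tray_square between -0.055 and 0.055 m and z of each of dog_1_centre, dog_4_centre in the frame of tray_square below 0.046 m and linear speed of each of dog_1, dog_2, dog_3, dog_4 below 0.03 m/s and contact force between each of dog_1, dog_2, dog_3, dog_4 and the arm below 0.3 N and contact force between each of dog_1, dog_2, dog_3, dog_4 and the fingers below 0.3 N and x of dog_2_centre in the frame of tray_oblong between -0.074 and 0.074 m and y of dog_2_centre in the frame of tray_oblong between -0.033 and 0.033 m and z of each of dog_2_centre, dog_3_centre in the frame of tray_oblong below 0.046 m and x of dog_3_centre in the frame of tray_oblong between -0.074 and 0.074 m and y of dog_3_centre in the frame of tray_oblong between -0.033 and 0.033 m and x of dog_4_centre in the frame of tray_square between -0.055 and 0.055 m and y of dog_4_centre in the frame of tray_square between -0.055 and 0.055 m), for 0.3 s.
2. the plunger is pushed fully down (value of joint plunger above 0.0105 m), for 0.1 s.
At the end, for the whole second after the job is handed in: Hollow dogs rest let go in the square tray (centre within 55 mm of the tray centre along both its axes), solid ones in the oblong tray (within 74 mm along, 33 mm across), centres under 46 mm above the tray underside; plunger back within 3 mm of its top (all of step 1 and value of joint plunger below 0.003 m); the robot touches nothing.
It fails at once if a bystander is shoved more than 3 cm (distance of any of tape, weight, timer, beaker from where it was at the start of the episode above 0.03 m).
Of dog_1, dog_2, dog_3, dog_4 only 3 to 4 are there at a start; the rules pass over those that are not, and their reading is None.
At some moment in a run one of tray_square, tray_oblong may be knocked a few centimetres aside while the robot is not near it.
Once in a run the grip may slacken for a moment while it holds something.
It also fails if it takes over 210 s, if anything falls off the work surface, if the arm or the gripper's body presses on something with over 40 N, if the wrist force passes 120 N, or if a joint passes its speed limit or range.

## Working session

There is one attempt and no reset: what is moved stays moved. The work goes in short steps, Python scripts to look and compute and a tool call to move; the robot and the scene stay as the last step left them, time stands still between calls to the robot, and variables do not carry over. Pictures are saved under pics/ and viewed, at most 14 in all, crops included, and the job is handed in when it is done.

Besides the shell and the picture viewer there is one more tool, called after "Request:" by a JSON object that holds its "method" and its "body". jog_arm: Moves the arm, as the interface text tells. Its arguments: {"type":"object","properties":{"targets":{"type":"string"}},"required":["targets"]}

```bash
ls; mkdir -p pics; cat > h.py <<'E'
import numpy as np, cv2
from rig import status, vision, job
np.set_printoptions(precision=4,suppress=True)
def cloud(c):
    """world points per pixel (pinhole cams)"""
    z=c["z_map"]; v,u=np.mgrid[:z.shape[0],:z.shape[1]]
    p=np.stack([(u-c["cx"])/c["fx"]*z,-(v-c["cy"])/c["fy"]*z,-z],-1)
    return p@c["pose"][:3,:3].T+c["pose"][:3,3]
def save(c,n): cv2.imwrite(f"pics/{n}.png",c["color"][...,::-1])
E
python3 - <<'E'
from h import *
s=status.observe(); print(s)
for n in("scene","side"):
    c=vision.camera(n); save(c,n+"0"); np.savez(n+"0.npz",**c); print(n,c["pose"],c["fx"],c["cx"],c["cy"])
E
```

```text
pics
{'t': 0.0, 'qpos': array([ 1.0475,  0.2075,  1.543 , -0.    ,  1.3935, -0.1505]), 'qvel': array([ 0.0015, -0.0002, -0.0011, -0.0012,  0.0004,  0.0002]), 'effort': array([  0.0008, -38.3053, -29.1591,  -0.0003,   0.0106,   0.    ]), 'tcp_pos': array([0.2091, 0.5348, 0.2301]), 'orientation': array([[-0.9313,  0.3642, -0.0011],
       [ 0.3642,  0.9313, -0.002 ],
       [ 0.0003, -0.0023, -1.    ]]), 'wrist_force': array([ 1.0427, -0.4252,  0.3422]), 'moment': array([-0.0371, -0.0087,  0.0088]), 'gripper_force': 0.0, 'gripper_width': 1.0013565458056848}
scene [[-0.7049  0.5468 -0.4519  0.1427]
 [-0.7093 -0.539   0.4542  0.3904]
 [ 0.0048  0.6407  0.7678  0.7377]
 [ 0.      0.      0.      1.    ]] 431.85292894385276 279.1774706619906 212.56057387952018
side [[ 0.7524  0.4988 -0.4302  0.1168]
 [-0.6586  0.5833 -0.4755 -0.5037]
 [ 0.0137  0.6411  0.7674  0.8379]
 [ 0.      0.      0.      1.    ]] 503.43552508195853 277.3220901281681 207.1260959490742
```

View pics/scene0.png

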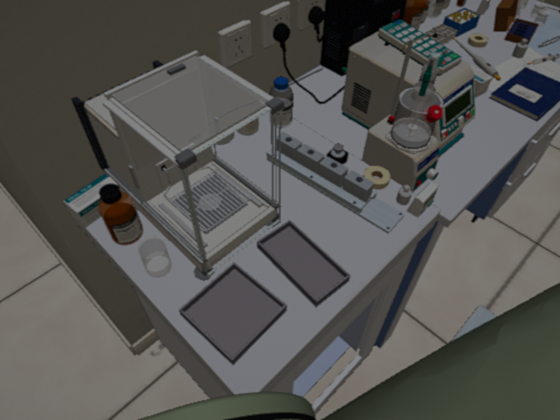

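View pics/side0.png

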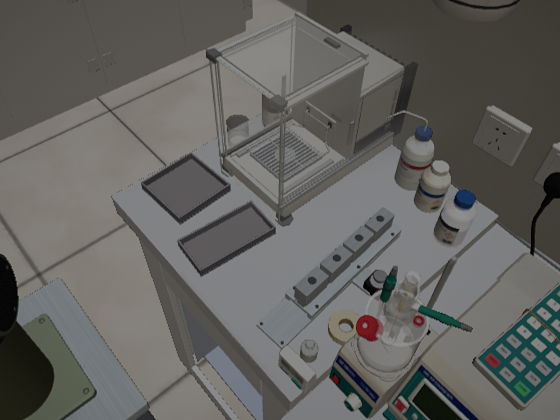

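The scene view shows four dogs in a row, from (290,140) to (357,185), with the landing at about (383,212). The square tray is at (233,310), the oblong tray at (303,262) and the plunger at (338,152). The tape is at (376,177), with the weight and timer around (404,195) to (424,197). A glass balance stands behind the trays.

```bash
cat > m.py <<'E'
from h import *
import sys
def rect(P): 
    r=cv2.minAreaRect(P[:,:2].astype(np.float32)); return np.array(r[0]),np.array(r[1]),r[2]
def comp(mask,W,lo,amin=30):
    n,l,st,ce=cv2.connectedComponentsWithStats(mask.astype(np.uint8))
    for i in range(1,n):
        if st[i,4]>amin:
            P=W[l==i]; c,s,a=rect(P); print(lo,ce[i].round(),st[i,4],'rect',c,s,round(a,1),'z',np.median(P[:,2]).round(4))
if __name__=="__main__":
  for n in("scene","side"):
    c=dict(np.load(n+"0.npz")); W=cloud(c); z=W[...,2]; ok=c["z_map"]>0
    roi=ok&(W[...,0]>.15)&(W[...,0]<.95)&(abs(W[...,1])<.6)
    hsv=cv2.cvtColor(c["color"],cv2.COLOR_RGB2HSV)
    print(n)
    comp(roi&(abs(z-.068)<.006),W,'dogtop')
    comp(roi&(abs(z-.026)<.004),W,'railtop/traywall')
    comp(roi&(abs(z-.050)<.004),W,'plunger')
    for (u,v) in ([(233,310),(303,262),(383,212),(338,148),(376,177),(404,186),(424,190)] if n=="scene" else [(186,187),(226,237),(290,318),(377,280),(345,325),(309,345),(295,360)]):
        print((u,v),W[v,u],hsv[v,u])
E
python3 m.py
```

```text
scene
dogtop [301.  48.] 119 rect [ 0.9415 -0.5021] [0.1361 0.0091] 89.8 z 0.0682
dogtop [336.  48.] 105 rect [ 0.8769 -0.5729] [0.0984 0.0198] 5.4 z 0.067
dogtop [263.  68.] 154 rect [ 0.9408 -0.3457] [0.0076 0.1545] 0.2 z 0.0678
dogtop [366. 102.] 194 rect [ 0.6445 -0.424 ] [0.0083 0.1502] 88.5 z 0.0682
dogtop [288. 106.] 37 rect [ 0.7726 -0.2737] [0.0392 0.0071] 88.8 z 0.0669
dogtop [418. 147.] 458 rect [ 0.4354 -0.425 ] [0.2983 0.1248] 62.7 z 0.0676
dogtop [313. 155.] 805 rect [ 0.614  -0.1837] [0.1913 0.0333] 4.5 z 0.0681
dogtop [206. 160.] 75 rect [0.7621 0.0001] [0.01   0.0593] 10.0 z 0.0666
dogtop [242. 177.] 201 rect [ 0.6711 -0.0216] [0.1874 0.0138] 0.0 z 0.0638
dogtop [ 87. 176.] 533 rect [0.8911 0.2064] [0.2307 0.1133] 39.4 z 0.0666
dogtop [359. 181.] 317 rect [ 0.4803 -0.194 ] [0.0604 0.0326] 1.5 z 0.0681
dogtop [220. 180.] 37 rect [0.6892 0.0196] [0.055  0.0063] 0.1 z 0.0646
dogtop [221. 186.] 67 rect [0.678  0.0283] [0.009  0.0748] 88.6 z 0.0641
dogtop [222. 192.] 89 rect [0.6594 0.038 ] [0.1159 0.0082] 0.1 z 0.0639
dogtop [210. 187.] 46 rect [0.6931 0.0468] [0.0484 0.
[... 8381 characters left out ...]
0.5497 -0.2038] [0.0156 0.06  ] 79.7 z 0.05
plunger [380. 276.] 130 rect [ 0.5938 -0.2607] [0.025  0.0221] 25.9 z 0.0497
plunger [309. 293.] 70 rect [ 0.4774 -0.2064] [0.0242 0.0633] 69.1 z 0.0501
plunger [296. 366.] 269 rect [ 0.3617 -0.2843] [0.0178 0.0683] 6.8 z 0.0518
plunger [360. 383.] 187 rect [ 0.4239 -0.3758] [0.0474 0.108 ] 26.3 z 0.0503
(186, 187) [0.4683 0.1894 0.0037] [160   8  91]
(226, 237) [0.4515 0.0214 0.0041] [158  11  94]
(290, 318) [ 0.4269 -0.2015  0.0076] [100  18 129]
(377, 280) [ 0.5832 -0.2638  0.049 ] [165   7  71]
(345, 325) [ 0.4958 -0.2747  0.0006] [110   6 132]
(309, 345) [ 0.4037 -0.2728  0.045 ] [ 30   2 118]
(295, 360) [ 0.3655 -0.2792  0.054 ] [ 45   4 137]
```

```bash
cat > trays.py <<'E'
from m import *
def trays(cs):
    """tray pose from floor+wall mask (dark grey, z<.03), each camera"""
    for n,c in cs.items():
        W=cloud(c); z=W[...,2]; g=cv2.cvtColor(c["color"],cv2.COLOR_RGB2HSV)
        m=(c["z_map"]>0)&(z<.032)&(z>-.01)&(W[...,0]>.25)&(W[...,0]<.62)&(W[...,1]>-.12)&(W[...,1]<.36)&(g[...,2]<112)
        k,l,st,ce=cv2.connectedComponentsWithStats(cv2.morphologyEx(m.astype(np.uint8),cv2.MORPH_OPEN,np.ones((3,3))))
        for i in range(1,k):
            if st[i,4]>1500:
                P=W[l==i]; Q=P[P[:,2]<.008]
                for a,X in(("all",P),("floor",Q)):
                    c_,s,an=rect(X); print(n,a,c_,s,round(an,1))
if __name__=="__main__":
    cs={n:vision.camera(n) for n in sys.argv[1:]} if len(sys.argv)>1 else {n:dict(np.load(n+"0.npz")) for n in("scene","side")}
    trays(cs)
E
python3 trays.py
cat > go.py <<'E'
# print tool-frame shift (units of 20mm) and turn (units of 8deg) to target x y z yaw(deg of tool y)
from h import *; import sys
from scipy.spatial.transform import Rotation as R
def need(x,y,z,yaw):
    s=status.observe(); O=s["orientation"]; a=np.radians(yaw)
    Y=np.array([np.cos(a),np.sin(a),0]); Z=np.array([0,0,-1.]); T=np.c_[np.cross(Y,Z),Y,Z]
    d=O.T@(np.array([x,y,z])-s["tcp_pos"]); r=R.from_matrix(O.T@T).as_rotvec(degrees=True)
    print("t",s["t"],"tcp",s["tcp_pos"],"shift units",d/.02,"turn units",r/8,"F",s["wrist_force"],"w",s["gripper_width"])
if __name__=="__main__": need(*map(float,sys.argv[1:]))
E
python3 go.py .4815 -.1945 .15 94.5
```

```text
scene all [0.4562 0.0102] [0.105  0.1959] 84.8
scene floor [0.4562 0.0102] [0.105  0.1959] 84.8
scene all [0.4705 0.1817] [0.154  0.1507] 3.3
scene floor [0.4705 0.1816] [0.1537 0.1509] 3.2
side all [0.4716 0.1966] [0.1561 0.1659] 3.0
side floor [0.4714 0.1971] [0.1559 0.1653] 3.2
side all [0.4568 0.0239] [0.1098 0.1919] 85.3
side floor [0.4571 0.0242] [0.109  0.1915] 85.3
t 0.1 tcp [0.2091 0.5349 0.2302] shift units [-25.9691 -28.996    4.0625] turn units [-0.014  -0.0055 -3.2324] F [ 0.3146  0.5211 -0.3221] w 0.9970567710314914
```

Request:
{"method": "jog_arm", "body": {"targets": "0.7 0 0 0 0 0 -0.81; 0.7 0 0 0 0 0 -0.81; 0.7 0 0 0 0 0 -0.81; 0.7 0 0 0 0 0 -0.81; 0.7 -0.28 -0.98 0 0 0 0; 0.7 -0.28 -0.98 0 0 0 0; 0.7 -0.28 -0.98 0 0 0 0; 0.7 -0.28 -0.98 0 0 0 0; 0.7 -0.28 -0.98 0 0 0 0; 0.7 -0.28 -0.98 0 0 0 0; 0.7 -0.28 -0.98 0 0 0 0; 0.7 -0.28 -0.98 0 0 0 0"}}

```text
t: 1.6
tcp_pos: [0.267, 0.3815, 0.2314]
orientation: [[-0.997, -0.079, 0.0], [-0.079, 0.997, 0.0], [-0.0, 0.0, -1.0]]
wrist_force: [0.1, 0.2, 0.4]
gripper_width: 0.702
gripper_force: 0.0
```

Request:
{"method": "jog_arm", "body": {"targets": "0.7 -0.28 -0.98 0 0 0 0; 0.7 -0.28 -0.98 0 0 0 0; 0.7 -0.28 -0.98 0 0 0 0; 0.7 -0.28 -0.98 0 0 0 0; 0.7 -0.28 -0.98 0 0 0 0; 0.7 -0.28 -0.98 0 0 0 0; 0.7 -0.28 -0.98 0 0 0 0; 0.7 -0.28 -0.98 0 0 0 0; 0.7 -0.28 -0.98 0 0 0 0; 0.7 -0.28 -0.98 0 0 0 0; 0.7 -0.28 -0.98 0 0 0 0; 0.7 -0.28 -0.98 0 0 0 0"}}

```text
t: 3.1
tcp_pos: [0.3523, 0.1524, 0.2313]
orientation: [[-0.997, -0.079, 0.0], [-0.079, 0.997, 0.0], [-0.0, 0.0, -1.0]]
wrist_force: [0.0, -0.1, 0.1]
gripper_width: 0.699
gripper_force: 0.0
```

Request:
{"method": "jog_arm", "body": {"targets": "0.7 -0.28 -0.98 0.2 0 0 0; 0.7 -0.28 -0.98 0.3 0 0 0; 0.7 -0.28 -0.98 0.3 0 0 0; 0.7 -0.28 -0.98 0.4 0 0 0; 0.7 -0.28 -0.98 0.4 0 0 0; 0.7 -0.28 -0.98 0.4 0 0 0; 0.7 -0.28 -0.98 0.4 0 0 0; 0.7 -0.28 -0.98 0.4 0 0 0; 0.7 -0.28 -0.98 0.4 0 0 0; 0.7 -0.28 -0.98 0.4 0 0 0; 0.7 -0.28 -0.98 0.4 0 0 0; 0.7 0 0 0 0 0 0"}}

```text
t: 4.6
tcp_pos: [0.4303, -0.0575, 0.1509]
orientation: [[-0.997, -0.077, -0.001], [-0.077, 0.997, 0.0], [0.001, 0.0, -1.0]]
wrist_force: [1.1, 0.4, 0.1]
gripper_width: 0.702
gripper_force: 0.0
```

```bash
python3 go.py .4815 -.1945 .11 94.5
```

```text
t 4.6 tcp [ 0.4303 -0.0575  0.1509] shift units [-2.0241 -7.0275  2.0405] turn units [ 0.0029 -0.0069 -0.0097] F [1.1146 0.4329 0.1407] w 0.7023816582405225
```

Request:
{"method": "jog_arm", "body": {"targets": "0.7 -0.29 -1 0 0 0 0; 0.7 -0.29 -1 0 0 0 0; 0.7 -0.29 -1 0 0 0 0; 0.7 -0.29 -1 0 0 0 0; 0.7 -0.29 -1 0 0 0 0; 0.7 -0.29 -1 0 0 0 0; 0.7 -0.29 -1 0 0 0 0; 0.7 0 0 0.5 0 0 0; 0.7 0 0 0 0 0 0"}}

```text
t: 5.72
tcp_pos: [0.4811, -0.1917, 0.1396]
orientation: [[-0.997, -0.079, -0.003], [-0.079, 0.997, 0.002], [0.003, 0.003, -1.0]]
wrist_force: [-0.5, 0.4, -0.6]
gripper_width: 0.7
gripper_force: 0.0
```

```bash
python3 - <<'E'
from h import *
c=vision.camera("wrist"); save(c,"w1"); np.savez("w1.npz",**c); print(c["pose"],c["fx"],c["cx"],c["cy"])
E
python3 go.py .4815 -.1945 .031 94.5
```

```text
[[-0.0801 -0.9475 -0.3094  0.4016]
 [ 0.9968 -0.075  -0.0283 -0.1975]
 [ 0.0036 -0.3107  0.9505  0.2831]
 [ 0.      0.      0.      1.    ]] 325.19226210127806 278.31973767702846 211.79160786322885
t 5.775 tcp [ 0.4814 -0.1916  0.1401] shift units [-0.0086 -0.1544  5.4532] turn units [ 0.0147 -0.0168  0.0103] F [ 0.1208  0.771  -0.2591] w 0.7024444654529205
```

View pics/w1.png

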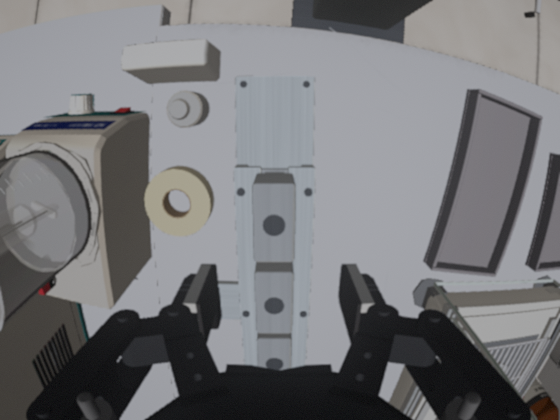

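The wrist view shows the landing at (275,110) and the near dog's head at (274,225), centred laterally between the fingers. Further dogs are at (274,300) and (274,350), and the plunger is hidden behind the left finger at about (230,300). I'll unproject the near dog's top face from this view.

```bash
cat >> h.py <<'E'
def wray(c,u,v):
    """fisheye pixel -> world ray (origin, dir)"""
    x,y=(np.asarray(u)-c["cx"])/c["fx"],(np.asarray(v)-c["cy"])/c["fy"]; r=np.hypot(x,y)+1e-12
    d=np.stack([x/r*np.sin(r),-y/r*np.sin(r),-np.cos(r)],-1)
    return c["pose"][:3,3],d@c["pose"][:3,:3].T
def wcloud(c):
    z=c["z_map"]; v,u=np.mgrid[:z.shape[0],:z.shape[1]]
    o,d=wray(c,u,v); t=z/np.maximum(-(d@c["pose"][:3,2]),1e-3)
    return o+d*t[...,None]
E
python3 - <<'E'
from m import *
c=dict(np.load("w1.npz")); W=wcloud(c); z=W[...,2]
m=(c["z_map"]>0)&(abs(z-.068)<.006)&(W[...,1]>-.24)&(W[...,1]<-.14); m[:,:235]=0; m[:,315:]=0
comp(m,W,'dog')
m=(c["z_map"]>0)&(abs(z-.010)<.003); m[:,:225]=0; m[:,325:]=0; m[170:]=0
comp(m,W,'landing')
E
```

```text
dog [274. 220.] 3393 rect [ 0.4806 -0.1937] [0.0599 0.0302] 4.4 z 0.0685
dog [274. 300.] 2393 rect [ 0.5483 -0.1886] [0.0595 0.0302] 4.7 z 0.0685
dog [274. 351.] 1157 rect [ 0.6026 -0.1845] [0.0387 0.0301] 3.1 z 0.0685
landing [274. 121.] 7022 rect [ 0.4127 -0.1989] [0.079  0.0664] 4.6 z 0.0087
```

Request:
{"method": "jog_arm", "body": {"targets": "0.7 0 -0.1 1 0 0 0; 0.7 0 0 1 0 0 0; 0.7 0 0 1 0 0 0; 0.7 0 0 1 0 0 0; 0.7 0 0 0.7 0 0 0; 0.7 0 0 0.7 0 0 0; 0.7 0 0 0 0 0 0; 0 0 0 0 0 0 0; 0 0 0 0 0 0 0; 0 0 0 0 0 0 0; 0 0 0 0 0 0 0; 0 0 0 0 0 0 0"}}

```text
t: 7.28
tcp_pos: [0.4834, -0.1952, 0.0342]
orientation: [[-0.997, -0.08, 0.002], [-0.08, 0.997, -0.001], [-0.002, -0.001, -1.0]]
wrist_force: [0.0, -0.2, 6.0]
gripper_width: 0.345
gripper_force: 60.1
```

Request:
{"method": "jog_arm", "body": {"targets": "0 0.5 0 0 0 0 0; 0 0.5 0 0 0 0 0; 0 0.5 0 0 0 0 0; 0 0.5 0 0 0 0 0; 0 0.5 0 0 0 0 0; 0 0.5 0 0 0 0 0; 0 0.4 0 0 0 0 0; 0 0 0 0 0 0 0"}}

```text
t: 8.28
tcp_pos: [0.4148, -0.201, 0.0342]
orientation: [[-0.997, -0.079, 0.001], [-0.079, 0.997, -0.002], [-0.001, -0.002, -1.0]]
wrist_force: [2.0, -0.7, 8.9]
gripper_width: 0.346
gripper_force: 61.4
```

Request:
{"method": "jog_arm", "body": {"targets": "0 0 0 -0.2 0 0 0; 0 0 0 -0.4 0 0 0; 0 0 0 -0.5 0 0 0; 0 0 0 -0.5 0 0 0; 0 0 0 -0.5 0 0 0; 0 0 0 -0.9 0 0 0; 0 0 0 -1 0 0 0; 0 0 0 -0.5 0 0 0; 0 0 0 0 0 0 0; 0 0 0 0 0 0 0; 0 0 0 0 0 0 0"}}

```text
t: 9.65
tcp_pos: [0.4142, -0.1997, 0.1224]
orientation: [[-0.997, -0.079, -0.002], [-0.079, 0.997, 0.001], [0.001, 0.001, -1.0]]
wrist_force: [0.0, -0.5, -1.7]
gripper_width: 0.34
gripper_force: 63.5
```

```bash
python3 go.py .4565 .017 .12 84.8; for i in 1 2 3; do python3 -c "
from h import *
print(vision.camera('scene') and status.observe()['wrist_force'])"; done
```

```text
t 9.65 tcp [ 0.4142 -0.1997  0.1224] shift units [-2.9722 10.6302  0.1285] turn units [ 0.0081 -0.0113  1.22  ] F [ 0.0179 -0.512  -1.7393] w 0.3402147142131016
[-0.2004 -0.2246 -1.2499]
[-0.2479  0.2123 -0.7886]
[ 0.6962  0.5031 -2.8238]
```

Request:
{"method": "jog_arm", "body": {"targets": "0 -0.2 0.9 0 0 0 0; 0 -0.22 0.99 0 0 0 0; 0 -0.22 0.99 0 0 0 0; 0 -0.22 0.99 0 0 0 0; 0 -0.22 0.99 0 0 0 0; 0 -0.22 0.99 0 0 0 0; 0 -0.22 0.99 0 0 0 0; 0 -0.22 0.99 0 0 0 0; 0 -0.22 0.99 0 0 0 0; 0 -0.22 0.99 0 0 0 0; 0 -0.22 0.99 0 0 0 0; 0 -0.22 0.99 0 0 0 0"}}

```text
t: 11.3
tcp_pos: [0.4477, 0.0409, 0.1232]
orientation: [[-0.997, -0.08, -0.0], [-0.08, 0.997, 0.001], [0.0, 0.001, -1.0]]
wrist_force: [-0.2, -0.4, -1.3]
gripper_width: 0.342
gripper_force: 63.5
```

```bash
cat > wt.py <<'E'
# tray poses from wrist cam
from m import *
def wt(n):
    c=vision.camera("wrist"); save(c,n); W=wcloud(c); z=W[...,2]; ok=c["z_map"]>0
    g=cv2.cvtColor(c["color"],cv2.COLOR_RGB2HSV)[...,2]
    m=ok&(z<.03)&(z>-.01)&(W[...,0]>.3)&(W[...,0]<.62)&(W[...,1]>-.12)&(W[...,1]<.36)&(g<112)
    comp(cv2.morphologyEx(m.astype(np.uint8),cv2.MORPH_OPEN,np.ones((3,3))),W,'tray all',800)
    m=ok&(abs(z-.022)<.004)&(W[...,0]>.3)&(W[...,0]<.56)&(W[...,1]>-.12)&(W[...,1]<.36)&(g<112)
    comp(cv2.dilate(m.astype(np.uint8),np.ones((3,3)))>0,W,'rim',100)
    return c,W
if __name__=="__main__": wt(sys.argv[1])
E
python3 wt.py w2; python3 go.py .471 .222 .05 93.2
```

```text
tray all [201. 208.] 1186 rect [ 0.447  -0.0231] [0.1742 0.0188] 0.5 z 0.0159
tray all [382. 209.] 1407 rect [0.4361 0.1401] [0.0904 0.1827] 52.5 z 0.014
tray all [456. 263.] 2562 rect [0.464  0.1868] [0.1349 0.1351] 2.9 z 0.0146
rim [199. 203.] 1013 rect [ 0.452  -0.0194] [0.0595 0.192 ] 74.2 z 0.0212
rim [308. 143.] 448 rect [0.3982 0.0616] [0.0757 0.0268] 12.5 z 0.0213
rim [431. 237.] 2632 rect [0.4579 0.1459] [0.2383 0.157 ] 84.2 z 0.0209
t 11.35 tcp [0.4478 0.0429 0.1232] shift units [-1.881   8.8226  3.6833] turn units [ 0.0189 -0.0002  0.1816] F [ 0.0404  1.8703 -1.3788] w 0.34086864066710304
```

View pics/w2.png

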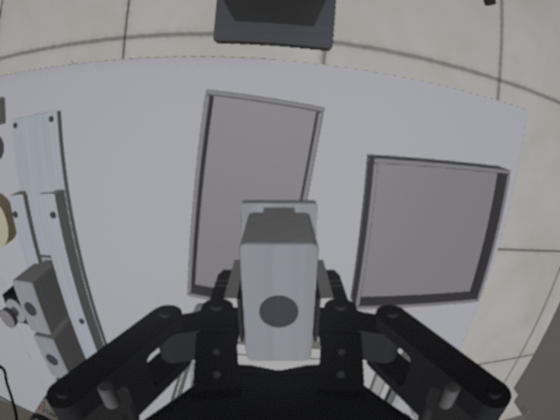

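The wrist view shows the dog held upright at (278,280). The square tray's rim corners are at about (371,157), (508,171), (480,300) and (357,304), and the oblong's near edge is at (208,92) to (322,108). I'll cast those corners onto the rim plane at z = 0.022.

```bash
cat > rim.py <<'E'
# rim.py pose-file u,v u,v ... -> points on z=.022
from m import *
def pts(c,uv,z=.022):
    o,d=wray(c,[p[0] for p in uv],[p[1] for p in uv]); return (o+d*((z-o[2])/d[:,2])[:,None])
E
python3 - <<'E'
from rim import *
c=vision.camera("wrist")
P=pts(c,[(371,157),(508,171),(480,300),(357,304)]); print(P[:,:2]); print(P.mean(0), np.linalg.norm(P-np.roll(P,1,0),axis=1)); e=P[2]-P[1]; print(np.degrees(np.arctan2(e[1],e[0])))
P=pts(c,[(208,92),(322,108),(190,293)]); print(P[:,:2],np.linalg.norm(P[1]-P[0]),np.linalg.norm(P[2]-P[0]),(P[1]+P[2])/2)
E
```

```text
[[0.3977 0.1126]
 [0.3919 0.2517]
 [0.5288 0.2645]
 [0.5316 0.124 ]]
[0.4625 0.1882 0.022 ] [0.1344 0.1392 0.1375 0.1405]
5.349800706020044
[[ 0.3587 -0.0156]
 [ 0.3646  0.0701]
 [ 0.532  -0.0291]] 0.08593603945220535 0.17388903884117807 [0.4483 0.0205 0.022 ]
```

Request:
{"method": "jog_arm", "body": {"targets": "0 -0.18 0.97 0 0 0 0; 0 -0.18 0.97 0 0 0 0; 0 -0.18 0.97 0 0 0 0; 0 -0.18 0.97 0 0 0 0; 0 -0.18 0.97 0 0 0 0; 0 -0.18 0.97 0 0 0 0; 0 -0.18 0.97 0 0 0 0; 0 -0.18 0.97 0 0 0 0; 0 -0.18 0.9 0 0 0 0.1; 0 0 0 0.5 0 0 0; 0 0 0 0.5 0 0 0; 0 0 0 0 0 0 0"}}

```text
t: 12.9
tcp_pos: [0.4651, 0.2132, 0.1015]
orientation: [[-0.998, -0.065, -0.004], [-0.065, 0.998, -0.001], [0.004, -0.001, -1.0]]
wrist_force: [-0.9, 0.1, -2.3]
gripper_width: 0.341
gripper_force: 63.5
```

Request:
{"method": "jog_arm", "body": {"targets": "0 0 0 0.9 0 0 0; 0 0 0 0.9 0 0 0; 0 0 0 0.6 0 0 0; 0 0 0 0.5 0 0 0; 0 0 0 0.4 0 0 0; 0 0 0 0.2 0 0 0; 0 0 0 0 0 0 0; 0 0 0 0 0 0 0"}}

```text
t: 13.9
tcp_pos: [0.4672, 0.2145, 0.0337]
orientation: [[-0.998, -0.066, 0.001], [-0.066, 0.998, 0.0], [-0.001, 0.0, -1.0]]
wrist_force: [-0.8, -0.1, -1.4]
gripper_width: 0.341
gripper_force: 63.6
```

Request:
{"method": "jog_arm", "body": {"targets": "0 0 0 0.15 0 0 0; 0.6 0 0 0 0 0 0; 0.6 0 0 0 0 0 0; 0.6 0 0 0 0 0 0; 0.6 0 0 -0.5 0 0 0; 0.6 0 0 -1 0 0 0; 0.6 0 0 -1 0 0 0; 0.6 0 0 -1 0 0 0; 0.6 0 0 -1 0 0 0; 0.6 0 0 -0.9 0 0 -0.1; 0.6 0 0 0 0 0 0"}}

```text
t: 15.28
tcp_pos: [0.4684, 0.2148, 0.1406]
orientation: [[-0.997, -0.079, 0.005], [-0.079, 0.997, 0.001], [-0.005, 0.001, -1.0]]
wrist_force: [-0.2, -0.3, 0.1]
gripper_width: 0.598
gripper_force: 0.0
```

Request:
{"method": "jog_arm", "body": {"targets": "0.6 0.05 -1 0 0 0 0; 0.6 0.05 -1 0 0 0 0; 0.6 0.05 -1 0 0 0 0; 0.6 0.05 -1 0 0 0 0; 0.6 0.05 -1 0 0 0 0; 0.6 0.05 -1 0 0 0 0; 0.6 0.05 -1 0 0 0 0; 0.6 0.05 -1 0 0 0 0; 0.6 0.05 -1 0 0 0 0; 0.6 0.05 -1 0 0 0 0; 0.6 0.05 -1 0 0 0 0; 0.6 0 -1 0 0 0 0"}}

```text
t: 16.77
tcp_pos: [0.4742, -0.0262, 0.1375]
orientation: [[-0.997, -0.079, -0.001], [-0.079, 0.997, 0.0], [0.001, 0.0, -1.0]]
wrist_force: [0.6, -1.1, 0.7]
gripper_width: 0.593
gripper_force: 0.0
```

```bash
python3 wt.py w3; python3 go.py .5483 -.1886 .034 94.6
```

```text
tray all [377. 177.] 1277 rect [0.4522 0.0587] [0.0108 0.1725] 88.5 z 0.0147
tray all [430. 202.] 1473 rect [0.467  0.1166] [0.1384 0.0032] 3.2 z 0.0131
tray all [475. 269.] 848 rect [0.5259 0.1901] [0.012  0.1345] 4.2 z 0.0151
rim [369. 146.] 1332 rect [0.4426 0.0141] [0.104  0.1729] 82.1 z 0.0213
rim [451. 233.] 1349 rect [0.693 0.571] [1.3453 0.1356] 63.3 z 0.0206
rim [536. 164.] 442 rect [0.3996 0.1222] [0.3072 0.0483] 83.8 z 0.0214
rim [297. 270.] 367 rect [ 0.4841 -0.0238] [0.1718 0.0559] 22.5 z 0.021
rim [448. 297.] 208 rect [0.492  0.0711] [0.2819 0.0318] 52.9 z 0.0242
rim [283. 294.] 156 rect [ 0.5619 -0.0108] [0.0299 0.0151] 72.1 z 0.023
t 16.825 tcp [ 0.4748 -0.0284  0.1377] shift units [-3.0458 -8.2647  5.1954] turn units [-0.012  -0.006  -0.0159] F [ 0.8068 -1.8849  0.1856] w 0.5979624416354867
```

View pics/w3.png

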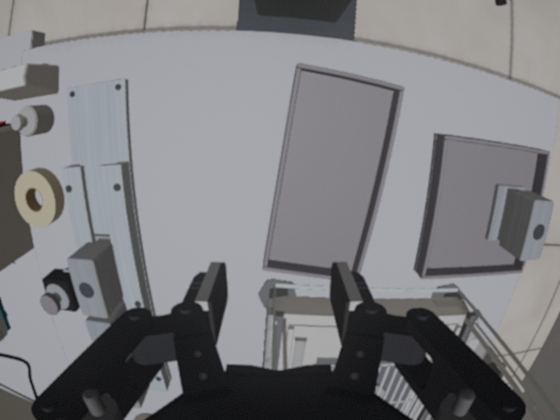

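The wrist view shows the dog upright in the square tray at (520,220). The remaining dogs are at (95,280), and the oblong's rim corners are (299,67), (402,90), (357,276) and (265,268).

Request:
{"method": "jog_arm", "body": {"targets": "0.6 0 -1 0 0 0 0; 0.6 0 -1 0 0 0 0; 0.6 0 -1 0 0 0 0; 0.6 0 -1 0 0 0 0; 0.6 -0.4 -1 0 0 0 0; 0.6 -0.8 -1 0 0 0 0; 0.6 -0.9 -1 0 0 0 0; 0.6 -0.9 -1 0 0 0 0; 0.6 0 -0.2 0.5 0 0 0; 0.6 0 0 0.5 0 0 0; 0.6 0 0 0 0 0 0; 0.6 0 0 0 0 0 0"}}

```text
t: 18.32
tcp_pos: [0.5472, -0.1838, 0.118]
orientation: [[-0.997, -0.08, -0.001], [-0.08, 0.997, 0.0], [0.001, 0.001, -1.0]]
wrist_force: [1.0, 0.2, 0.7]
gripper_width: 0.601
gripper_force: 0.0
```

```bash
python3 go.py .5483 -.1886 .034 94.6; python3 - <<'E'
from rim import *
c=vision.camera("wrist");W=wcloud(c); z=W[...,2]
m=(c["z_map"]>0)&(abs(z-.068)<.006)&(W[...,1]>-.24)&(W[...,1]<-.14)&(W[...,0]<.75)
comp(m,W,'dog',300)
E
```

```text
t 18.325 tcp [ 0.5472 -0.1838  0.118 ] shift units [-0.0384 -0.2472  4.2007] turn units [ 0.0039 -0.0051 -0.001 ] F [1.0303 0.2329 0.6536] w 0.601211731138304
dog [269. 233.] 4001 rect [ 0.5487 -0.1886] [0.0602 0.0302] 4.1 z 0.0685
dog [270. 323.] 3398 rect [ 0.6249 -0.1828] [0.0833 0.0305] 4.3 z 0.0685
```

Request:
{"method": "jog_arm", "body": {"targets": "0.6 0 -0.22 1 0 0 0; 0.6 0 0 1 0 0 0; 0.6 0 0 1 0 0 0; 0.6 0 0 0.7 0 0 0; 0.6 0 0 0.5 0 0 0; 0.6 0 0 0 0 0 0; 0.6 0 0 0 0 0 0; 0 0 0 0 0 0 0; 0 0 0 0 0 0 0; 0 0 0 0 0 0 0; 0 0 0 0 0 0 0"}}

```text
t: 19.75
tcp_pos: [0.5489, -0.1895, 0.0353]
orientation: [[-0.997, -0.08, 0.002], [-0.08, 0.997, -0.001], [-0.002, -0.001, -1.0]]
wrist_force: [-0.1, -1.7, 5.3]
gripper_width: 0.339
gripper_force: 60.3
```

Request:
{"method": "jog_arm", "body": {"targets": "0 0.5 0 0 0 0 0; 0 0.7 0 0 0 0 0; 0 0.7 0 0 0 0 0; 0 0.7 0 0 0 0 0; 0 0.7 0 0 0 0 0; 0 0.7 0 0 0 0 0; 0 0.7 0 0 0 0 0; 0 0.7 0 0 0 0 0; 0 0.7 0 0 0 0 0; 0 0.7 0 0 0 0 0; 0 0 0 0 0 0 0; 0 0 0 0 0 0 0"}}

```text
t: 21.25
tcp_pos: [0.4131, -0.2005, 0.0353]
orientation: [[-0.997, -0.079, 0.002], [-0.079, 0.997, -0.002], [-0.002, -0.002, -1.0]]
wrist_force: [-0.6, -1.3, 7.7]
gripper_width: 0.342
gripper_force: 61.2
```

Request:
{"method": "jog_arm", "body": {"targets": "0 0 0 -0.2 0 0 0; 0 0 0 -0.4 0 0 0; 0 0 0 -0.5 0 0 0; 0 0 0 -0.5 0 0 0; 0 0 0 -0.5 0 0 0; 0 0 0 -0.9 0 0 0; 0 0 0 -1 0 0 0; 0 0 0 -0.5 0 0 0; 0 0 0 0 0 0 0; 0 0 0 0 0 0 0; 0 0 0 0 0 0 0"}}

```text
t: 22.62
tcp_pos: [0.4118, -0.1992, 0.1233]
orientation: [[-0.997, -0.079, -0.002], [-0.079, 0.997, 0.001], [0.002, 0.001, -1.0]]
wrist_force: [0.9, -0.5, -5.3]
gripper_width: 0.344
gripper_force: 60.0
```

```bash
python3 -c "
from h import *
for i in range(3): c=vision.camera('scene'); print(status.observe()['wrist_force'])
np.savez('s1.npz',**c)
import trays; trays.trays({'scene':c})"; python3 go.py .452 .019 .12 84.8
```

```text
[-0.2398 -0.1034 -6.5146]
[ 0.1162 -0.234  -4.5604]
[-1.1361  0.1795 -5.3041]
scene all [0.4567 0.0166] [0.0909 0.1958] 85.3
scene floor [0.4566 0.0169] [0.0904 0.1958] 85.6
scene all [0.47   0.1841] [0.1541 0.1439] 2.8
scene floor [0.4699 0.1842] [0.1543 0.1436] 2.6
t 22.775 tcp [ 0.4122 -0.1994  0.1237] shift units [-2.8526 10.7285  0.1908] turn units [ 0.0054 -0.0072  1.22  ] F [-1.1361  0.1795 -5.3041] w 0.34547734140579334
```

Request:
{"method": "jog_arm", "body": {"targets": "0 0 0.9 0 0 0 0; 0 -0.4 0.95 0 0 0 0; 0 -0.4 0.95 0 0 0 0; 0 -0.4 0.95 0 0 0 0; 0 -0.4 0.95 0 0 0 0; 0 -0.5 0.95 0 0 0 0; 0 -0.5 0.95 0 0 0 0; 0 -0.5 0.95 0 0 0 0; 0 -0.5 0.95 0 0 0 0; 0 -0.5 0.98 0 0 0 0; 0 -0.6 0.95 0 0 0 0; 0 0 0 0 0 0 0.6"}}

```text
t: 24.28
tcp_pos: [0.4895, 0.018, 0.1242]
orientation: [[-1.0, 0.004, -0.0], [0.004, 1.0, 0.001], [0.0, 0.001, -1.0]]
wrist_force: [-0.5, -0.5, -6.1]
gripper_width: 0.341
gripper_force: 60.6
```

Request:
{"method": "jog_arm", "body": {"targets": "0 0 0 0 0 0 0.6; 0 0 0 0.5 0 0 0; 0 0 0 0.8 0 0 0; 0 0 0 0 0 0 0; 0 0 0 0 0 0 0"}}

```text
t: 24.9
tcp_pos: [0.4894, 0.0158, 0.0978]
orientation: [[-0.996, 0.088, -0.001], [0.088, 0.996, 0.0], [0.001, 0.0, -1.0]]
wrist_force: [0.1, 0.8, -6.0]
gripper_width: 0.342
gripper_force: 60.4
```

```bash
python3 wt.py w4; python3 go.py .489 .016 .0325 84.8
```

```text
tray all [253. 110.] 2216 rect [0.4492 0.0171] [0.0835 0.1736] 85.0 z 0.0161
tray all [405. 172.] 1707 rect [0.4671 0.1164] [0.1374 0.0026] 2.8 z 0.0134
tray all [476. 245.] 1278 rect [0.5254 0.1897] [0.0115 0.1341] 3.1 z 0.015
rim [271. 131.] 2458 rect [0.4453 0.0207] [0.0929 0.1701] 85.9 z 0.0212
rim [461. 173.] 2534 rect [0.4676 0.1583] [0.151  0.2513] 7.7 z 0.0208
rim [450. 282.] 293 rect [0.5016 0.0959] [0.231  0.0368] 47.2 z 0.024
rim [363. 298.] 124 rect [0.5241 0.0698] [0.1003 0.0257] 17.2 z 0.0255
t 24.95 tcp [0.4898 0.0157 0.0983] shift units [0.0438 0.013  3.2896] turn units [0.0004 0.0012 0.0201] F [-0.1312 -0.2431 -5.6941] w 0.3426075329308234
```

View pics/w4.png

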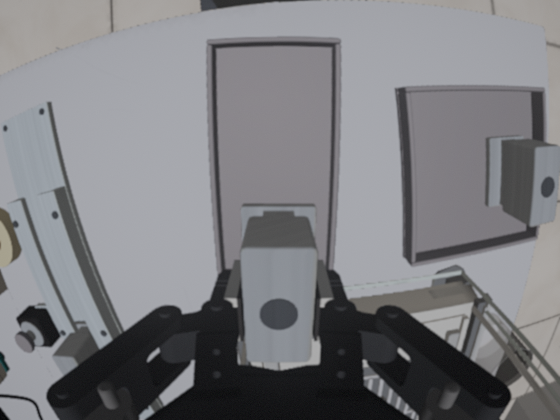

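The wrist view shows the dog aligned over the oblong tray, whose rim runs from (210,42) to (339,40), with the head at (280,280). I'll lower it, release and go back for the third dog.

Request:
{"method": "jog_arm", "body": {"targets": "0 0 0 0.8 0 0 0; 0 0 0 0.8 0 0 0; 0 0 0 0.7 0 0 0; 0 0 0 0.5 0 0 0; 0 0 0 0.4 0 0 0; 0 0 0 0.1 0 0 0; 0 0 0 0 0 0 0; 0.6 0 0 0 0 0 0; 0.6 0 0 0 0 0 0; 0.6 0 0 0 0 0 0; 0.6 0 0 -0.5 0 0 0; 0.6 0 0 -0.5 0 0 0"}}

```text
t: 26.45
tcp_pos: [0.4899, 0.0157, 0.0532]
orientation: [[-0.996, 0.088, 0.001], [0.088, 0.996, -0.0], [-0.001, -0.0, -1.0]]
wrist_force: [-0.1, 0.4, -0.1]
gripper_width: 0.598
gripper_force: 0.0
```

Request:
{"method": "jog_arm", "body": {"targets": "0.6 0 0 -1 0 0 0; 0.6 0 0 -1 0 0 0; 0.6 0 0 -1 0 0 0; 0.6 0 0 -1 0 0 0; 0.6 0 0 -0.3 0 0 -0.61; 0.6 0 -0.5 0 0 0 -0.61; 0.6 0 -1 0 0 0 0; 0.6 0 -1 0 0 0 0; 0.6 0 -1 0 0 0 0; 0.6 0 -1 0 0 0 0; 0.6 0 -1 0 0 0 0; 0.6 -0.2 -1 0 0 0 0"}}

```text
t: 27.95
tcp_pos: [0.5037, -0.1146, 0.1388]
orientation: [[-0.997, -0.082, 0.001], [-0.082, 0.997, -0.0], [-0.001, -0.0, -1.0]]
wrist_force: [-0.3, -0.4, 1.0]
gripper_width: 0.599
gripper_force: 0.0
```

```bash
python3 wt.py w5; python3 go.py .616 -.1835 .1 94.6
```

```text
tray all [384. 143.] 1609 rect [ 0.4453 -0.0273] [0.0022 0.1781] 85.2 z 0.0134
tray all [466. 110.] 1613 rect [0.413  0.0207] [0.0852 0.1024] 85.3 z 0.015
tray all [510. 197.] 2168 rect [0.4963 0.147 ] [0.1862 0.0952] 46.0 z 0.0133
rim [424. 136.] 2352 rect [0.4328 0.0129] [0.177  0.1998] 37.6 z 0.021
rim [518. 195.] 1280 rect [0.4798 0.0581] [0.1513 0.3419] 6.4 z 0.0211
rim [377. 269.] 172 rect [ 0.5004 -0.0665] [0.1863 0.0213] 41.5 z 0.0235
rim [515. 271.] 151 rect [0.5053 0.0358] [0.3512 0.0268] 66.7 z 0.0232
t 28.0 tcp [ 0.5049 -0.1171  0.139 ] shift units [-5.2637 -3.7538  1.9727] turn units [-0.0201  0.0148  0.0046] F [ 0.4261 -2.0727  0.1621] w 0.5997633679089637
```

View pics/w5.png

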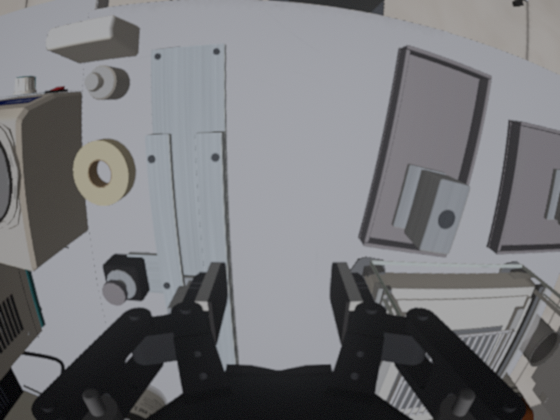

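The wrist view shows the solid dog upright in the oblong tray at (435,205). Next is dog 3.

Request:
{"method": "jog_arm", "body": {"targets": "0.6 0 -0.9 0 0 0 0; 0.6 -0.4 -0.9 0 0 0 0; 0.6 -0.8 -0.9 0 0 0 0; 0.6 -0.9 -0.8 0 0 0 0; 0.6 -0.9 -0.2 0 0 0 0; 0.6 -0.9 -0.1 0 0 0 0; 0.6 -0.9 0 0.2 0 0 0; 0.6 -0.4 0 0.7 0 0 0; 0.6 0 0 0.5 0 0 0; 0.6 0 0 0 0 0 0; 0.6 0 0 0 0 0 0"}}

```text
t: 29.38
tcp_pos: [0.6129, -0.1808, 0.1102]
orientation: [[-0.997, -0.082, -0.0], [-0.082, 0.997, 0.0], [0.0, 0.0, -1.0]]
wrist_force: [-0.7, -1.0, -1.5]
gripper_width: 0.602
gripper_force: 0.0
```

```bash
python3 go.py .616 -.1835 .0353 94.6; python3 - <<'E'
from rim import *
c=vision.camera("wrist");W=wcloud(c); z=W[...,2]
m=(c["z_map"]>0)&(abs(z-.068)<.006)&(W[...,1]>-.24)&(W[...,1]<-.14)&(W[...,0]<.75)
comp(m,W,'dog',300)
E
```

```text
t 29.375 tcp [ 0.6129 -0.1808  0.1102] shift units [-0.1447 -0.149   3.744 ] turn units [ 0.0011 -0.0033  0.0136] F [-0.7193 -1.0361 -1.5251] w 0.6015700978106331
dog [272. 238.] 4283 rect [ 0.614  -0.1836] [0.0604 0.0305] 4.4 z 0.0686
dog [272. 321.] 2815 rect [ 0.6794 -0.1787] [0.0604 0.03  ] 4.3 z 0.0685
```

Request:
{"method": "jog_arm", "body": {"targets": "0.6 -0.06 -0.14 1 0 0 0.03; 0.6 0 0 1 0 0 0; 0.6 0 0 0.8 0 0 0; 0.6 0 0 0.6 0 0 0; 0.6 0 0 0.35 0 0 0; 0.6 0 0 0 0 0 0; 0.6 0 0 0 0 0 0; 0 0 0 0 0 0 0; 0 0 0 0 0 0 0; 0 0 0 0 0 0 0; 0 0 0 0 0 0 0"}}

```text
t: 30.8
tcp_pos: [0.6156, -0.1841, 0.0364]
orientation: [[-0.997, -0.078, 0.002], [-0.078, 0.997, -0.001], [-0.002, -0.001, -1.0]]
wrist_force: [-0.0, -1.5, 5.7]
gripper_width: 0.341
gripper_force: 60.5
```

Request:
{"method": "jog_arm", "body": {"targets": "0 0.5 0 0 0 0 0; 0 0.8 0 0 0 0 0; 0 0.8 0 0 0 0 0; 0 0.8 0 0 0 0 0; 0 0.8 0.01 0 0 0 0; 0 0.8 0.01 0 0 0 0; 0 0.8 0.01 0 0 0 0; 0 0.8 0.01 0 0 0 0; 0 0.8 0 0 0 0 0; 0 0.8 0 0 0 0 0; 0 0.8 0 0 0 0 0; 0 0 0 0 0 0 0"}}

```text
t: 32.3
tcp_pos: [0.4457, -0.1964, 0.0364]
orientation: [[-0.997, -0.077, 0.003], [-0.077, 0.997, -0.001], [-0.003, -0.001, -1.0]]
wrist_force: [0.5, -1.5, 6.9]
gripper_width: 0.34
gripper_force: 61.1
```

```bash
python3 go.py .4130 -.1995 .0353 94.4
```

```text
t 32.3 tcp [ 0.4457 -0.1964  0.0364] shift units [ 1.6435 -0.0275  0.0488] turn units [-0.0103  0.0182  0.0038] F [ 0.4871 -1.4685  6.9341] w 0.33997814274448496
```

Request:
{"method": "jog_arm", "body": {"targets": "0 0.8 0 0 0 0 0; 0 0.78 0 0 0 0 0; 0 0 0 0 0 0 0; 0 0 0 -0.2 0 0 0; 0 0 0 -0.4 0 0 0; 0 0 0 -0.5 0 0 0; 0 0 0 -0.5 0 0 0; 0 0 0 -0.9 0 0 0; 0 0 0 -1 0 0 0; 0 0 0 -0.9 0 0 0; 0 0 0 0 0 0 0; 0 0 0 0 0 0 0"}}

```text
t: 33.8
tcp_pos: [0.4133, -0.198, 0.1228]
orientation: [[-0.997, -0.078, -0.001], [-0.078, 0.997, 0.001], [0.001, 0.001, -1.0]]
wrist_force: [0.4, 0.4, -4.9]
gripper_width: 0.339
gripper_force: 60.0
```

```bash
python3 -c "
from h import *
for i in range(3): c=vision.camera('scene'); print(status.observe()['wrist_force'])
import trays; trays.trays({'scene':c})"; python3 go.py .466 .155 .12 93.5
```

```text
[ 0.0547 -0.7683 -5.3351]
[ 0.3789 -0.1139 -5.6586]
[-1.104   0.0115 -6.0344]
scene all [0.4559 0.0165] [0.091  0.1946] 85.2
scene floor [0.4562 0.0171] [0.0898 0.1943] 85.7
scene all [0.47   0.1845] [0.1539 0.1438] 2.4
scene floor [0.4701 0.1845] [0.1538 0.1436] 2.4
t 33.95 tcp [ 0.413  -0.1978  0.1222] shift units [-4.0216 17.3773  0.1317] turn units [ 0.0108 -0.0128  0.1226] F [-1.104   0.0115 -6.0344] w 0.3364174372031003
```

Request:
{"method": "jog_arm", "body": {"targets": "0 -0.08 0.9 0 0 0 0; 0 -0.08 1 0 0 0 0; 0 -0.08 1 0 0 0 0; 0 -0.08 1 0 0 0 0; 0 -0.08 1 0 0 0 0; 0 -0.08 1 0 0 0 0; 0 -0.08 1 0 0 0 0; 0 -0.08 1 0 0 0 0; 0 -0.09 1 0 0 0 0; 0 -0.1 1 0 0 0 0; 0 -0.1 1 0 0 0 0.6; 0 0 0 0 0 0 0.6"}}

```text
t: 35.45
tcp_pos: [0.4141, 0.0226, 0.1227]
orientation: [[-0.996, 0.089, -0.002], [0.089, 0.996, 0.001], [0.002, 0.001, -1.0]]
wrist_force: [0.0, -0.0, -5.3]
gripper_width: 0.342
gripper_force: 60.7
```

Request:
{"method": "jog_arm", "body": {"targets": "0 0 0 0.5 0 0 0; 0 0 0 0.5 0 0 0; 0 0 0 0 0 0 0; 0 0 0 0 0 0 0"}}

```text
t: 35.95
tcp_pos: [0.4152, 0.0203, 0.103]
orientation: [[-0.996, 0.089, -0.001], [0.089, 0.996, 0.0], [0.001, 0.0, -1.0]]
wrist_force: [-0.8, -0.4, -5.5]
gripper_width: 0.339
gripper_force: 60.5
```

```bash
python3 wt.py w6; python3 go.py .4145 .021 .0335 84.8
```

```text
tray all [427. 210.] 2013 rect [0.4195 0.1544] [0.0884 0.1798] 43.0 z 0.0139
tray all [458. 311.] 962 rect [0.5299 0.1909] [0.004 0.094] 2.5 z 0.0141
rim [276. 144.] 444 rect [0.3482 0.0257] [0.0949 0.0261] 85.3 z 0.021
rim [221. 209.] 532 rect [ 0.3937 -0.0175] [0.0371 0.1439] 66.3 z 0.0215
rim [332. 206.] 532 rect [0.4128 0.0556] [0.0206 0.0963] 81.7 z 0.0215
rim [457. 208.] 1682 rect [0.4355 0.1322] [0.2491 0.1453] 76.3 z 0.021
rim [496. 224.] 103 rect [0.4395 0.2146] [0.0088 0.0311] 2.3 z 0.0199
rim [461. 314.] 536 rect [0.4555 0.112 ] [0.2871 0.0705] 46.1 z 0.0208
rim [258. 364.] 168 rect [0.4564 0.0172] [0.0354 0.2406] 76.3 z 0.0233
t 36.0 tcp [0.4155 0.0202 0.1033] shift units [0.0532 0.0333 3.4918] turn units [0.0001 0.0016 0.0082] F [ 0.4983  0.0336 -6.3356] w 0.3435960592577953
```

View pics/w6.png

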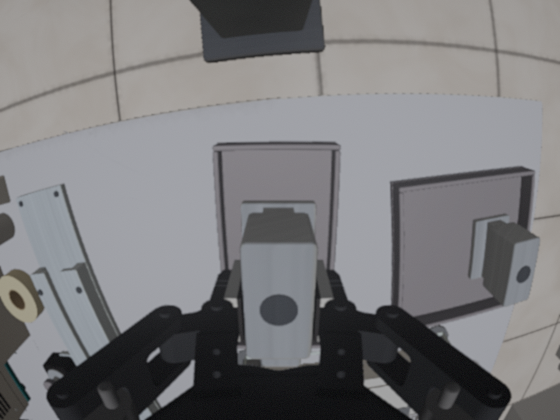

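The dog at (280,280) is aligned over the near half of the oblong, whose rim runs from (215,145) to (340,145). I'll lower it and release.

Request:
{"method": "jog_arm", "body": {"targets": "0 0 0 0.8 0 0 0; 0 0 0 0.8 0 0 0; 0 0 0 0.8 0 0 0; 0 0 0 0.6 0 0 0; 0 0 0 0.4 0 0 0; 0 0 0 0.15 0 0 0; 0 0 0 0 0 0 0; 0.6 0 0 0 0 0 0; 0.6 0 0 0 0 0 0; 0.6 0 0 0 0 0 0; 0.6 0 0 -0.5 0 0 0; 0.6 0 0 -0.5 0 0 0"}}

```text
t: 37.5
tcp_pos: [0.4155, 0.0204, 0.0531]
orientation: [[-0.996, 0.089, 0.0], [0.089, 0.996, -0.0], [-0.0, -0.0, -1.0]]
wrist_force: [0.2, -0.4, -0.4]
gripper_width: 0.598
gripper_force: 0.0
```

Request:
{"method": "jog_arm", "body": {"targets": "0.6 0 0 -1 0 0 0; 0.6 0 0 -1 0 0 0; 0.6 0 0 -1 0 0 0; 0.6 0 0 -1 0 0 0; 0.6 0 0 -0.3 0 0 -0.6; 0.6 0 -0.5 0 0 0 -0.6; 0.6 0 -1 0 0 0 0; 0.6 0 -1 0 0 0 0; 0.6 0 -1 0 0 0 0; 0.6 -0.2 -1 0 0 0 0; 0.6 -0.5 -1 0 0 0 0; 0.6 -0.5 -1 0 0 0 0"}}

```text
t: 39.0
tcp_pos: [0.4496, -0.1084, 0.1389]
orientation: [[-0.997, -0.078, 0.001], [-0.078, 0.997, -0.0], [-0.001, -0.0, -1.0]]
wrist_force: [0.8, 0.3, -0.6]
gripper_width: 0.6
gripper_force: 0.0
```

```bash
python3 wt.py w7; python3 go.py .6794 -.1787 .1 94.4
```

```text
tray all [372. 187.] 1339 rect [ 0.4351 -0.0265] [0.0021 0.1568] 85.1 z 0.0135
tray all [501. 242.] 2509 rect [0.4625 0.183 ] [0.1401 0.1397] 4.2 z 0.014
rim [402. 166.] 1333 rect [ 0.3956 -0.0341] [0.1601 0.1852] 54.3 z 0.0211
rim [510. 239.] 1566 rect [0.6602 0.69  ] [1.7094 0.1748] 69.8 z 0.0211
rim [547. 238.] 211 rect [0.408 0.068] [0.3669 0.0593] 68.8 z 0.019
rim [447. 237.] 111 rect [ 0.4196 -0.0251] [0.2037 0.0164] 59.8 z 0.0215
rim [382. 296.] 129 rect [ 0.4898 -0.0285] [0.1292 0.0169] 34.7 z 0.0214
rim [496. 311.] 181 rect [0.4819 0.0344] [0.3706 0.0329] 57.9 z 0.0238
t 39.05 tcp [ 0.4515 -0.1109  0.1393] shift units [-11.0955  -4.2488   2.0165] turn units [-0.0236  0.0242  0.0021] F [ 1.4703 -2.3002  0.1417] w 0.5942745095648141
```

View pics/w7.png

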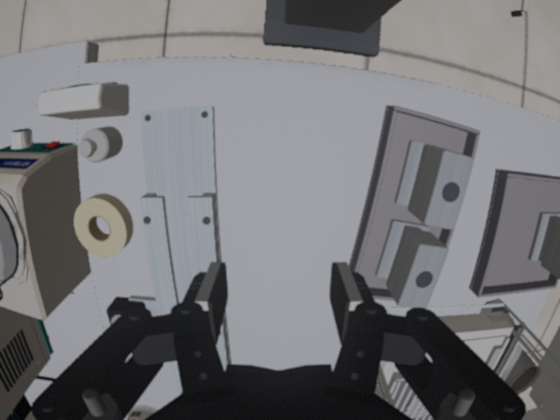

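The wrist view shows both solids upright in the oblong at (435,185) and (415,265), with the square tray still in place. The last dog is next.

Request:
{"method": "jog_arm", "body": {"targets": "0.6 -0.9 -0.9 0 0 0 0; 0.6 -1 -0.9 0 0 0 0; 0.6 -1 -0.9 0 0 0 0; 0.6 -1 -0.9 0 0 0 0; 0.6 -1 -0.5 0 0 0 0; 0.6 -1 -0.1 0 0 0 0; 0.6 -1 0 0 0 0 0; 0.6 -1 0 0 0 0 0; 0.6 -1 0 0 0 0 0; 0.6 -1 0 0.5 0 0 0; 0.6 -1 0 0.6 0 0 0; 0.6 -0.1 0 0.3 0 0 0"}}

```text
t: 40.55
tcp_pos: [0.675, -0.1735, 0.1089]
orientation: [[-0.997, -0.079, -0.001], [-0.079, 0.997, 0.001], [0.001, 0.001, -1.0]]
wrist_force: [-0.3, 0.1, 0.3]
gripper_width: 0.6
gripper_force: 0.0
```

Request:
{"method": "jog_arm", "body": {"targets": "0.6 0 0 0 0 0 0; 0.6 0 0 0 0 0 0"}}

```text
t: 40.8
tcp_pos: [0.674, -0.1741, 0.1106]
orientation: [[-0.997, -0.078, -0.0], [-0.078, 0.997, -0.0], [0.0, -0.0, -1.0]]
wrist_force: [-0.3, 0.1, -0.1]
gripper_width: 0.6
gripper_force: 0.0
```

```bash
python3 - <<'E'
from rim import *
c=vision.camera("wrist");W=wcloud(c); z=W[...,2]
m=(c["z_map"]>0)&(abs(z-.068)<.006)&(W[...,1]>-.24)&(W[...,1]<-.14)&(W[...,0]<.75)
comp(m,W,'dog',300)
E
python3 go.py .6794 -.1787 .0353 94.4
```

```text
dog [269. 244.] 4166 rect [ 0.6797 -0.1786] [0.0599 0.0305] 4.0 z 0.0686
t 40.85 tcp [ 0.6742 -0.1742  0.1109] shift units [-0.2402 -0.246   3.7811] turn units [-0.002   0.0031  0.0077] F [ 0.5588 -0.4581  0.4553] w 0.6009762232160827
```

Request:
{"method": "jog_arm", "body": {"targets": "0.6 -0.2 -0.24 1 0 0 0; 0.6 0 0 1 0 0 0; 0.6 0 0 0.8 0 0 0; 0.6 0 0 0.6 0 0 0; 0.6 0 0 0.38 0 0 0; 0.6 0 0 0 0 0 0; 0.6 0 0 0 0 0 0; 0 0 0 0 0 0 0; 0 0 0 0 0 0 0; 0 0 0 0 0 0 0; 0 0 0 0 0 0 0; 0 0.3 0 0 0 0 0"}}

```text
t: 42.35
tcp_pos: [0.6748, -0.1791, 0.036]
orientation: [[-0.997, -0.078, 0.005], [-0.078, 0.997, -0.001], [-0.005, -0.001, -1.0]]
wrist_force: [4.9, -0.1, 4.0]
gripper_width: 0.345
gripper_force: 60.3
```

Request:
{"method": "jog_arm", "body": {"targets": "0 0.8 0 0 0 0 0; 0 0.8 0 0 0 0 0; 0 0.8 0 0 0 0 0; 0 0.8 0 0 0 0 0; 0 0.8 0 0 0 0 0; 0 0.8 0 0 0 0 0; 0 0.8 0 0 0 0 0; 0 0.8 0 0 0 0 0; 0 0.8 0 0 0 0 0; 0 0.8 0 0 0 0 0; 0 0.8 0 0 0 0 0; 0 0.8 0 0 0 0 0"}}

```text
t: 43.85
tcp_pos: [0.4826, -0.1946, 0.0359]
orientation: [[-0.997, -0.078, 0.004], [-0.078, 0.997, -0.002], [-0.004, -0.002, -1.0]]
wrist_force: [4.0, 0.3, 4.0]
gripper_width: 0.342
gripper_force: 60.1
```

```bash
python3 go.py .4137 -.1995 .0353 94.4
```

```text
t 43.85 tcp [ 0.4826 -0.1946  0.0359] shift units [3.4524 0.0211 0.0135] turn units [-0.0142  0.0307  0.0073] F [4.0202 0.3307 3.983 ] w 0.3418296281119838
```

Request:
{"method": "jog_arm", "body": {"targets": "0 0.8 0 0 0 0 0; 0 0.8 0 0 0 0 0; 0 0.8 0 0 0 0 0; 0 0.8 0 0 0 0 0; 0 0.25 0 0 0 0 0; 0 0 0 0 0 0 0; 0 0 0 -0.2 0 0 0; 0 0 0 -0.4 0 0 0; 0 0 0 -0.5 0 0 0; 0 0 0 -0.5 0 0 0; 0 0 0 -0.9 0 0 0; 0 0 0 -1 0 0 0"}}

```text
t: 45.35
tcp_pos: [0.4123, -0.199, 0.1054]
orientation: [[-0.997, -0.078, -0.001], [-0.078, 0.997, 0.0], [0.001, 0.0, -1.0]]
wrist_force: [0.4, 0.5, -2.0]
gripper_width: 0.344
gripper_force: 59.4
```

Request:
{"method": "jog_arm", "body": {"targets": "0 0 0 -0.9 0 0 0; 0 0 0 0 0 0 0; 0 0 0 0 0 0 0; 0 0 0 0 0 0 0"}}

```text
t: 45.85
tcp_pos: [0.4119, -0.1987, 0.1217]
orientation: [[-0.997, -0.078, -0.002], [-0.078, 0.997, 0.001], [0.002, 0.001, -1.0]]
wrist_force: [-0.0, 0.0, -1.1]
gripper_width: 0.344
gripper_force: 59.5
```

```bash
python3 -c "
from h import *
for i in range(3): c=vision.camera('scene'); print(status.observe()['wrist_force'])
import trays; trays.trays({'scene':c})"; python3 go.py .463 .155 .12 93.5
```

```text
[-0.4652 -0.3491 -0.9693]
[ 0.6798  0.1011 -2.0239]
[-0.4159 -0.2841 -2.6318]
scene all [0.4557 0.0162] [0.0917 0.1936] 85.4
scene floor [0.456  0.0169] [0.0899 0.1934] 85.7
scene all [0.4705 0.1813] [0.154  0.1498] 3.1
scene floor [0.4706 0.1813] [0.1538 0.1498] 3.1
t 46.0 tcp [ 0.4121 -0.1989  0.122 ] shift units [-3.9173 17.442   0.1119] turn units [ 0.007  -0.0083  0.1226] F [-0.4159 -0.2841 -2.6318] w 0.34085489230222904
```

Request:
{"method": "jog_arm", "body": {"targets": "0 -0.1 0.9 0 0 0 0; 0 -0.2 0.97 0 0 0 0; 0 -0.22 0.97 0 0 0 0; 0 -0.22 0.97 0 0 0 0; 0 -0.22 0.97 0 0 0 0; 0 -0.22 0.97 0 0 0 0; 0 -0.22 0.97 0 0 0 0; 0 -0.22 0.97 0 0 0 0; 0 -0.22 0.97 0 0 0 0; 0 -0.22 0.97 0 0 0 0; 0 -0.22 0.97 0 0 0 0; 0 -0.22 0.97 0 0 0 0"}}

```text
t: 47.5
tcp_pos: [0.4436, 0.0371, 0.1225]
orientation: [[-0.997, -0.079, -0.001], [-0.079, 0.997, 0.001], [0.001, 0.001, -1.0]]
wrist_force: [-0.2, -0.5, -1.8]
gripper_width: 0.339
gripper_force: 59.5
```

Request:
{"method": "jog_arm", "body": {"targets": "0 -0.23 0.97 0 0 0 0; 0 -0.23 0.97 0 0 0 0; 0 -0.23 0.97 0 0 0 0; 0 -0.23 0.97 0 0 0 0; 0 -0.23 0.97 0 0 0 0; 0 -0.23 0.97 0 0 0 0.1; 0 0 0 0.4 0 0 0; 0 0 0 0 0 0 0; 0 0 0 0 0 0 0"}}

```text
t: 48.62
tcp_pos: [0.4622, 0.1532, 0.1144]
orientation: [[-0.998, -0.064, -0.001], [-0.064, 0.998, -0.0], [0.001, -0.0, -1.0]]
wrist_force: [-0.1, 0.8, -1.5]
gripper_width: 0.34
gripper_force: 59.6
```

```bash
python3 wt.py w8; python3 go.py .463 .154 .0335 93.5
```

```text
tray all [167. 180.] 1586 rect [0.4528 0.0621] [0.0029 0.1778] 85.5 z 0.0137
tray all [389. 229.] 1454 rect [0.4651 0.2492] [0.0386 0.1384] 78.4 z 0.0155
rim [144. 168.] 1677 rect [0.4298 0.0308] [0.1556 0.2018] 59.5 z 0.0208
rim [283. 127.] 211 rect [0.3893 0.1534] [0.0145 0.0527] 2.6 z 0.0212
rim [376. 131.] 150 rect [0.39   0.1984] [0.0997 0.0073] 85.3 z 0.0214
rim [233. 192.] 453 rect [0.4402 0.1216] [0.0287 0.1249] 77.6 z 0.0212
rim [391. 229.] 1011 rect [0.4574 0.2033] [0.1118 0.1478] 88.7 z 0.0204
rim [ 75. 207.] 131 rect [ 0.4586 -0.0099] [0.0192 0.0495] 27.4 z 0.021
rim [ 99. 298.] 190 rect [0.485  0.0628] [0.0258 0.2671] 44.5 z 0.0224
t 48.675 tcp [0.4625 0.1531 0.1146] shift units [-0.0275  0.0417  4.054 ] turn units [-0.0008 -0.0028  0.0176] F [ 0.5407 -0.0416 -1.8054] w 0.3417032044424036
```

View pics/w8.png

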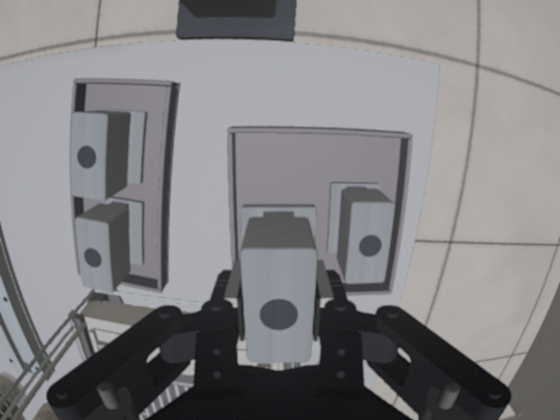

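The held dog at (278,280) is clear of the first hollow dog at (365,235) and inside the square's rim, which spans (230,130) to (410,135). I'll lower, release and go to the plunger.

Request:
{"method": "jog_arm", "body": {"targets": "0 0 0 0.9 0 0 0; 0 0 0 0.9 0 0 0; 0 0 0 0.9 0 0 0; 0 0 0 0.7 0 0 0; 0 0 0 0.5 0 0 0; 0 0 0 0.2 0 0 0; 0 0 0 0 0 0 0; 0.5 0 0 0 0 0 0; 0.5 0 0 0 0 0 0; 0.5 0 0 0 0 0 0; 0.5 0 0 -0.5 0 0 0; 0.5 0 0 -0.5 0 0 0"}}

```text
t: 50.18
tcp_pos: [0.463, 0.1536, 0.0535]
orientation: [[-0.998, -0.064, 0.0], [-0.064, 0.998, 0.0], [-0.0, 0.0, -1.0]]
wrist_force: [-0.4, -0.1, 0.8]
gripper_width: 0.498
gripper_force: 0.0
```

Request:
{"method": "jog_arm", "body": {"targets": "0.5 0 0 -1 0 0 0; 0.5 0 0 -1 0 0 0; 0.5 0 0 -1 0 0 0; 0.5 0 0 -1 0 0 0; 0.5 0 0 -0.6 0 0 0; 0 0.05 -1 0 0 0 0; 0 0.05 -1 0 0 0 0; 0 0.05 -1 0 0 0 0; 0 0.05 -1 0 0 0 0; 0 0.05 -1 0 0 0 0; 0 0.05 -1 0 0 0 0; 0 0.05 -1 0 0 0 0"}}

```text
t: 51.68
tcp_pos: [0.4646, 0.0128, 0.1449]
orientation: [[-0.998, -0.064, -0.0], [-0.064, 0.998, 0.0], [0.0, 0.0, -1.0]]
wrist_force: [-0.5, 0.8, -0.3]
gripper_width: -0.001
gripper_force: 0.0
```

Request:
{"method": "jog_arm", "body": {"targets": "0 0.05 -1 0 0 0 0; 0 0.05 -1 0 0 0 0; 0 0.05 -1 0 0 0 0; 0 0.05 -1 0 0 0 0; 0 0.05 -1 0 0 0 0; 0 0 0 0 0 0 0"}}

```text
t: 52.42
tcp_pos: [0.4662, -0.0876, 0.1449]
orientation: [[-0.998, -0.062, 0.0], [-0.062, 0.998, -0.0], [-0.0, -0.0, -1.0]]
wrist_force: [-0.4, 0.5, 0.3]
gripper_width: -0.004
gripper_force: 0.0
```

```bash
python3 - <<'E'
from m import *; import trays
c=vision.camera("side"); save(c,"side1"); trays.trays({"side":c}); W=cloud(c); z=W[...,2]
m=(c["z_map"]>0)&(abs(z-.064)<.005)&(W[...,1]>-.06)&(W[...,1]<.3)&(W[...,0]>.33)&(W[...,0]<.55)
comp(m,W,'dogs',40)
m=(c["z_map"]>0)&(abs(z-.05)<.004)&(abs(W[...,0]-.593)<.03)&(abs(W[...,1]+.26)<.03); comp(m,W,'plunger',40)
E
python3 go.py .593 -.2595 .09 94.4
```

```text
side all [0.4713 0.1955] [0.1554 0.1652] 2.6
side floor [0.4715 0.1955] [0.1547 0.165 ] 2.3
side all [0.4512 0.024 ] [0.1092 0.1799] 84.8
side floor [0.4509 0.0239] [0.1085 0.1796] 84.4
dogs [175. 163.] 297 rect [0.466  0.2131] [0.0615 0.0345] 1.5 z 0.0632
dogs [191. 179.] 324 rect [0.4647 0.1532] [0.0607 0.0323] 4.6 z 0.0633
dogs [242. 211.] 368 rect [0.4915 0.0151] [0.0312 0.0599] 83.9 z 0.0634
dogs [210. 230.] 412 rect [0.416  0.0202] [0.0325 0.0597] 83.6 z 0.0632
plunger [380. 276.] 133 rect [ 0.594  -0.2606] [0.0266 0.0226] 19.7 z 0.0493
t 52.475 tcp [ 0.4661 -0.0867  0.1448] shift units [-5.7917 -9.021   2.7316] turn units [ 0.0042 -0.0009 -0.0999] F [-0.2497 -0.3718 -0.8794] w 0.005138514858344779
```

View pics/side1.png

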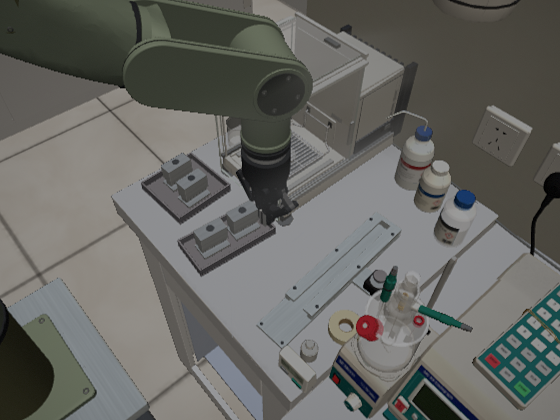

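All four dogs are upright in the right trays: (178,168) and (192,182) in the square, (208,235) and (242,215) in the oblong. Before pressing, I'll check for tall obstacles near the plunger.

```bash
python3 - <<'E'
from h import *
for n in("scene","side"):
    c=dict(np.load(n+"0.npz")); P=cloud(c)[c["z_map"]>0]
    for lo,hi in((.05,.1),(.1,.2),(.2,.4)):
        Q=P[(P[:,2]>lo+.005)&(P[:,2]<hi)&(P[:,0]>.44)&(P[:,0]<.72)&(P[:,1]<-.225)&(P[:,1]>-.45)]
        d=np.hypot(Q[:,0]-.5935,Q[:,1]+.26); i=np.argsort(d)[:400:100]; print(n,lo,Q[i],d[i])
E
```

```text
scene 0.05 [[ 0.5549 -0.3178  0.078 ]
 [ 0.5372 -0.3194  0.0847]
 [ 0.5413 -0.3354  0.0878]
 [ 0.5121 -0.3191  0.0761]] [0.0695 0.0819 0.0918 0.1006]
scene 0.1 [[ 0.5083 -0.334   0.1912]
 [ 0.5001 -0.33    0.1509]
 [ 0.4904 -0.3229  0.191 ]
 [ 0.5158 -0.3576  0.196 ]] [0.1129 0.1167 0.1208 0.1248]
scene 0.2 [[ 0.5389 -0.3746  0.283 ]
 [ 0.5372 -0.379   0.2202]
 [ 0.535  -0.3853  0.2605]
 [ 0.4708 -0.337   0.2643]] [0.127  0.1316 0.1383 0.1448]
side 0.05 [[ 0.5595 -0.3899  0.0843]
 [ 0.5598 -0.4081  0.0834]
 [ 0.5195 -0.4004  0.087 ]
 [ 0.4417 -0.3278  0.0891]] [0.1343 0.1519 0.1587 0.1662]
side 0.1 [[ 0.5078 -0.3342  0.1931]
 [ 0.536  -0.383   0.1787]
 [ 0.4676 -0.3281  0.196 ]
 [ 0.4599 -0.3388  0.1964]] [0.1134 0.1358 0.1431 0.1551]
side 0.2 [[ 0.5398 -0.3765  0.2667]
 [ 0.536  -0.3812  0.2808]
 [ 0.5349 -0.3833  0.2419]
 [ 0.5362 -0.3869  0.2824]] [0.1283 0.1341 0.1365 0.1392]
```

Request:
{"method": "jog_arm", "body": {"targets": "0 0 -1 0 0 0 -0.1; 0 0 -1 0 0 0 0; 0 -0.5 -0.5 0 0 0 0; 0 -1 0 0 0 0 0; 0 -1 0 0 0 0 0; 0 -1 0 0 0 0 0; 0 -1 0 0 0 0 0; 0 -1 0 0 0 0 0; 0 0 0 0 0 0 0; 0 0 0 0 0 0 0"}}

```text
t: 53.72
tcp_pos: [0.5791, -0.1277, 0.1442]
orientation: [[-0.997, -0.078, -0.001], [-0.078, 0.997, 0.0], [0.001, 0.001, -1.0]]
wrist_force: [-0.0, -0.2, -1.0]
gripper_width: -0.001
gripper_force: 0.0
```

```bash
python3 go.py .5935 -.26 .065 94.4; python3 - <<'E'
from m import *
c=vision.camera("wrist"); save(c,"w9"); W=wcloud(c); z=W[...,2]
m=(c["z_map"]>0)&(abs(z-.05)<.004)&(abs(W[...,0]-.593)<.03)&(abs(W[...,1]+.26)<.03); comp(m,W,'plunger',40)
E
```

```text
t 53.725 tcp [ 0.5791 -0.1277  0.1442] shift units [-0.2061 -6.6517  3.9586] turn units [ 0.0038 -0.0085  0.011 ] F [-0.0293 -0.2101 -1.022 ] w -0.0006862876318663086
plunger [120. 217.] 626 rect [ 0.593  -0.2596] [0.0251 0.0253] 83.2 z 0.0503
```

View pics/w9.png

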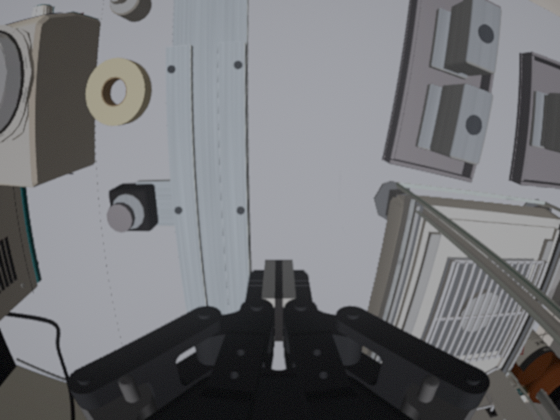

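The wrist view shows the plunger cap at (120,217) with clear space around it. I'll move above it.

Request:
{"method": "jog_arm", "body": {"targets": "0 -0.1 -0.95 0 0 0 0; 0 -0.1 -0.95 0 0 0 0; 0 0 -0.95 0 0 0 0; 0 0 -0.95 0 0 0 0; 0 0 -0.95 0 0 0 0; 0 0 -0.95 0 0 0 0; 0 0 -0.93 0 0 0 0; 0 0 0 1 0 0 0; 0 0 0 1 0 0 0; 0 0 0 1 0 0 0; 0 0 0 0.8 0 0 0; 0 0 0 0 0 0 0"}}

```text
t: 55.28
tcp_pos: [0.5924, -0.2585, 0.066]
orientation: [[-0.997, -0.079, -0.004], [-0.079, 0.997, 0.002], [0.004, 0.003, -1.0]]
wrist_force: [-0.5, -0.5, -0.0]
gripper_width: -0.001
gripper_force: 0.0
```

```bash
python3 go.py .593 -.2596 .038 94.4
```

```text
t 55.275 tcp [ 0.5924 -0.2585  0.066 ] shift units [-0.0332 -0.0628  1.4011] turn units [ 0.0201 -0.0277  0.0143] F [-0.5451 -0.4817 -0.0052] w -0.0005203128180026009
```

Request:
{"method": "jog_arm", "body": {"targets": "0 0 0 0.4 0 0 0; 0 0 0 0.3 0 0 0; 0 0 0 0.3 0 0 0; 0 0 0 0.2 0 0 0; 0 0 0 0.1 0 0 0; 0 0 0 0.05 0 0 0; 0 0 0 0 0 0 0; 0 0 0 0 0 0 0"}}

```text
t: 56.28
tcp_pos: [0.5943, -0.2601, 0.043]
orientation: [[-0.997, -0.078, 0.001], [-0.078, 0.997, -0.001], [-0.001, -0.001, -1.0]]
wrist_force: [-1.4, 1.8, 6.7]
gripper_width: 0.005
gripper_force: 3.1
```

Request:
{"method": "jog_arm", "body": {"targets": "0 0 0 0.15 0 0 0; 0 0 0 0.1 0 0 0; 0 0 0 0.05 0 0 0; 0 0 0 0 0 0 0; 0 0 0 0 0 0 0"}}

```text
t: 56.9
tcp_pos: [0.5943, -0.2601, 0.0381]
orientation: [[-0.997, -0.078, 0.001], [-0.078, 0.997, -0.001], [-0.001, -0.001, -1.0]]
wrist_force: [-3.2, 1.4, 10.4]
gripper_width: 0.001
gripper_force: 5.6
```

A little further, to be sure it bottoms out; then retreat.

Request:
{"method": "jog_arm", "body": {"targets": "0 0 0 0.06 0 0 0; 0 0 0 0 0 0 0; 0 0 0 0 0 0 0; 0 0 0 0 0 0 0"}}

```text
t: 57.4
tcp_pos: [0.5944, -0.2601, 0.038]
orientation: [[-0.997, -0.078, 0.001], [-0.078, 0.997, -0.001], [-0.001, -0.001, -1.0]]
wrist_force: [-5.2, 3.9, 16.7]
gripper_width: 0.001
gripper_force: 8.2
```

Request:
{"method": "jog_arm", "body": {"targets": "0 0 0 -0.4 0 0 0; 0 0 0 -0.5 0 0 0; 0 0 0 -0.8 0 0 0; 0 0 0 -1 0 0 0; 0 0 0 -1 0 0 0; 0 0 0 -1 0 0 0; 0 0 1 0 0 0 0; 0 0 1 0 0 0 0; 0 0 1 0 0 0 0; 0 0 1 0 0 0 0; 0 0 1 0 0 0 0; 0 0 0 0 0 0 0"}}

```text
t: 58.9
tcp_pos: [0.5858, -0.1582, 0.1282]
orientation: [[-0.997, -0.081, -0.001], [-0.081, 0.997, 0.0], [0.001, 0.0, -1.0]]
wrist_force: [-0.3, -0.2, -1.0]
gripper_width: 0.0
gripper_force: 0.0
```

```bash
python3 - <<'E'
from m import *; import trays
c=vision.camera("side"); trays.trays({"side":c}); W=cloud(c); z=W[...,2]
m=(c["z_map"]>0)&(abs(z-.064)<.005)&(W[...,1]>-.06)&(W[...,1]<.3)&(W[...,0]>.33)&(W[...,0]<.55)
comp(m,W,'dogs',40)
c=vision.camera("wrist");W=wcloud(c);z=W[...,2]
m=(c["z_map"]>0)&(z>.035)&(z<.054)&(np.hypot(W[...,0]-.593,W[...,1]+.26)<.02); comp(m,W,'plunger',40)
print(status.observe()["wrist_force"],status.observe()["tcp_pos"])
E
```

```text
side all [0.471  0.1946] [0.1538 0.1644] 2.9
side floor [0.4712 0.1953] [0.1538 0.1626] 2.6
side all [0.4567 0.0229] [0.1088 0.1928] 84.7
side floor [0.4573 0.0234] [0.108  0.1915] 84.8
dogs [175. 163.] 302 rect [0.4663 0.2144] [0.0599 0.0338] 5.9 z 0.0633
dogs [191. 179.] 326 rect [0.4651 0.1525] [0.0601 0.0337] 5.1 z 0.0634
dogs [242. 211.] 375 rect [0.4913 0.0151] [0.0316 0.0605] 84.9 z 0.0633
dogs [210. 229.] 408 rect [0.4163 0.02  ] [0.0328 0.0599] 82.8 z 0.0635
plunger [146. 218.] 815 rect [ 0.5928 -0.2599] [0.0249 0.0249] 14.8 z 0.0504
[ 0.2512 -0.0361  0.4784] [ 0.5862 -0.1601  0.1286]
```

The plunger bottomed out (16.7 N at z = 0.038) and came back up to 0.050. The dogs are unmoved.

```bash
python3 -c "
from rig import job; print(job.hand_in())"
```

```text
the job is handed in; nothing more can be done
None
```

Done and handed in: both hollow dogs are in the square tray and both solid ones in the oblong tray. The plunger was pushed fully down and came back up, and I saw no sign of the bystanders being touched, though I did not re-measure them at the end.

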